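Line up the prep containers by height

ROBOT

A 6-joint arm with a two-finger parallel gripper is mounted at the origin on a cart in front of the work surface, level with it; the furniture and walls round the work are solid. World frame = base frame: x ahead of the robot, y to its left, z up, the work surface at z = 0. Lengths are in m, angles in degrees, forces in N, time in s.
With the tool pointing down it reaches from about 0.35 to 0.8 m from the base axis. Payload 7.3 kg.
Tool frame: the origin (TCP) lies at the very end of the fingers, on their centre line; the grasp point (between the pads) lies 19 mm behind it; z points along the fingers, y is the line along which they close (so a half turn about z gives the same grasp; the last joint's range is limited). The gripper opens to 85 mm and grips with 20 to 120 N. Pads are 22 mm wide; open, the fingers measure 114 mm over their backs; the gripper's body (76 mm by 85 mm) begins 54 mm behind the grasp point. The pads swing forward as they close: fully open they stand 13 mm farther back than shut.
Start: joints at [62.223, 19.595, 87.324, -0, 73.075, -8.365], TCP at [0.174, 0.495, 0.231] pointing down, gripper open.
Joint ranges: [-145.02, 145.02], [-44.19, 115.74], [2.07, 154.8], [-57.11, 237.11], [16.16, 152.29], [-177.93, 177.93]. Speed limits (degrees/s): [147.25, 147.25, 180, 180, 180, 180].

INTERFACE

Orientations are given as [roll, pitch, yaw] about the fixed x, y, z axes, in that order (R = Rz(yaw) Ry(pitch) Rx(roll)).
In Python, from workcell import robot gives the robot as it stands.
- The arm moves only by the tool move_arm, never from a script. Its argument "moves" is a list of rows, each an object with "grip": the opening, from -1 (shut) to 1 (fully open); "dp": the shift along the tool's x, y, z in cm, a list of three; "turn": the turn about the tool's z in rad. A call has exactly 10 rows; each row is the pose to reach, as a shift and turn from the pose commanded when the call began, along the tool's axes at that moment; what a row does not reach only later rows make up. A row lasts 1/8 s, in which the tool goes at most 62.5 mm and 10.7 degrees, less where a joint would pass 70% of its speed; a pose out of reach is approached as far as the arm can. A call with a gripper value outside its range is refused whole. The fingers move at their own pace and stop on an object; "grip_force" is the grip in N (left out, the last holds). Time passes only in rows, so rows that repeat a pose let the fingers close, or fill a call up. It gives the time, the measured TCP pose, the force, the opening and the grip force at its end, in the units of the state.
- robot.observe(): the state, without advancing time (a new reading comes with each control period).
- robot.camera(name): name is "scene" or "side" or "wrist"; returns a dict with "image" (400x640x3 uint8, red, green, blue), "z_map" (400x640 float32, m along the optical axis (not along the pixel's ray), 0 where there is no reading), "fx", "fy", "cx", "cy" (pixels), "pose" (4x4, takes a point from camera to world coordinates); the wrist camera has in their place "hand_eye" (4x4, takes a point from camera to tool coordinates, whose origin is the TCP and whose axes are the flange's). Camera axes: x right, y down, z forward; pixel columns grow to the right and rows downward; lengths in m; the calibration is good to about 2 mm. A picture is of the moment at which its call begins: read the wrist's pose just before it.
- robot.job_done(): hands the job in; it is judged then, once.
The state is a dict: "time_s": time; "joints": joint angles; "joint_velocities": joint speeds; "joint_efforts": joint torques, N m; "ee_pos": TCP position; "tool_rot": TCP orientation; "force": force on the tool from outside, world axes, zero at the start; "wrist_torque": the same for the moment, N m; "finger_gap": opening from 0.0 (shut) to 1.0 (fully open); "finger_force": force on a finger pad.
Only numpy, scipy, OpenCV 4.12 (cv2) and the standard library are available. Lean on these libraries where they do the work, as an engineer would, in place of code of your own. Each camera call takes 0.05 s, during which the arm holds its last target. There are 200 camera calls.

TASK

Set up the preparation strip: from the open front of the worktop (not from the store of bottles in the far right corner, which stays there), stand the three bottles and the blue-lidded jar upright on the four round pads, one centred on each pad, in order of height, the tallest next to the red post and the shortest next to the yellow post. Do not knock any of them over on the way, and let go of them all at the end.

Things in the scene. Friction and masses are not known exactly. Their poses are not given: they have to be found in the camera images.
- bottle_enzyme: Loose teal bottle with a white cap, the tallest of the four containers: 145 mm tall over the cap, round body 59 mm across with straight sides from 3 mm up to 96 mm, cap 29 mm across and 20 mm tall; 0.33 kg. Stands upright; origin at the centre of its underside, z up along its axis. Starts on the open front of the worktop, to the right of the strip.
- bottle_saline: Loose white bottle with a blue cap, the second tallest: 128 mm tall over the cap, round body 53 mm across with straight sides from 3 mm up to 83 mm, cap 26 mm across and 20 mm tall; 0.19 kg. Stands upright; origin at the centre of its underside, z up along its axis. Starts on the open front of the worktop, to the right of the strip.
- bottle_iodine: Loose brown bottle with a white cap, the third tallest: 98 mm tall over the cap, round body 47 mm across with straight sides from 3 mm up to 59 mm, cap 23 mm across and 20 mm tall; 0.11 kg. Stands upright; origin at the centre of its underside, z up along its axis. Starts on the open front of the worktop, to the right of the strip.
- jar_rings: Loose clear jar with a blue screw lid, the shortest: 60 mm tall, solid to the fingers as a cylinder 42 to 44 mm across over its whole height; 0.06 kg. Stands upright; origin at the centre of its underside, z up along its axis. Starts on the open front of the worktop, to the right of the strip.
- pad_1: Fixed round dark pad with a thin grey ring, 80 mm across, 3 mm thick, one of four alike in a row, 90 mm apart, on a fixed blue strip (110 x 440 x 6 mm). Origin at the centre of its underside, 6 mm above the worktop: its upper face is 9 mm above the worktop. Its y axis runs along the row. This is pad 1 of the row, right-hand end as the robot sees it.
- pad_2: Fixed round dark pad with a thin grey ring, 80 mm across, 3 mm thick, one of four alike in a row, 90 mm apart, on a fixed blue strip (110 x 440 x 6 mm). Origin at the centre of its underside, 6 mm above the worktop: its upper face is 9 mm above the worktop. Its y axis runs along the row. This is pad 2 of the row, second place from the right.
- pad_3: Fixed round dark pad with a thin grey ring, 80 mm across, 3 mm thick, one of four alike in a row, 90 mm apart, on a fixed blue strip (110 x 440 x 6 mm). Origin at the centre of its underside, 6 mm above the worktop: its upper face is 9 mm above the worktop. Its y axis runs along the row. This is pad 3 of the row, second place from the left.
- pad_4: Fixed round dark pad with a thin grey ring, 80 mm across, 3 mm thick, one of four alike in a row, 90 mm apart, on a fixed blue strip (110 x 440 x 6 mm). Origin at the centre of its underside, 6 mm above the worktop: its upper face is 9 mm above the worktop. Its y axis runs along the row. This is pad 4 of the row, left-hand end as the robot sees it.
- red_post: Fixed red plastic post, 24 mm across and 35 mm tall, standing on the blue strip at one end of the row of pads, 66 mm beyond the centre of the end pad. Origin at the centre of its underside. Which end it stands at changes from start to start; it marks the end where the tallest container goes.
- yellow_post: Fixed yellow plastic post, 24 mm across and 35 mm tall, standing on the blue strip at one end of the row of pads, 66 mm beyond the centre of the end pad. Origin at the centre of its underside. Which end it stands at changes from start to start; it marks the other end, where the shortest container goes.
Things that resemble listed ones, but are neither listed nor needed, are in the scene too. What is shaped like the jar_rings but black, orange or pink is not meant.

How it is judged (in metres and radians):
At the end, for the whole second after the job is handed in: Each container stands upright (within 0.08 rad) on its own pad, its axis within 12 mm of the pad's centre: the teal bottle on the pad next to the red post, then the white bottle, the brown bottle, and the jar next to the yellow post; all released and at rest (((horizontal distance between red_post and pad_1 below 0.1 m and horizontal distance between bottle_enzyme and pad_1 below 0.012 m and horizontal distance between bottle_saline and pad_2 below 0.012 m and horizontal distance between bottle_iodine and pad_3 below 0.012 m and horizontal distance between jar_rings and pad_4 below 0.012 m) or (horizontal distance between red_post and pad_4 below 0.1 m and horizontal distance between bottle_enzyme and pad_4 below 0.012 m and horizontal distance between bottle_saline and pad_3 below 0.012 m and horizontal distance between bottle_iodine and pad_2 below 0.012 m and horizontal distance between jar_rings and pad_1 below 0.012 m)) and height (world z) of bottle_enzyme between 0.006 and 0.013 m and angle between each of bottle_enzyme, bottle_saline, bottle_iodine, jar_rings's own z axis and vertical below 0.08 rad and linear speed of each of bottle_enzyme, bottle_saline, bottle_iodine, jar_rings below 0.02 m/s and angular speed of each of bottle_enzyme, bottle_saline, bottle_iodine, jar_rings below 0.15 rad/s and contact force between the fingers and bottle_enzyme below 0.1 N and height (world z) of bottle_saline between 0.006 and 0.013 m and contact force between the fingers and bottle_saline below 0.1 N and height (world z) of bottle_iodine between 0.006 and 0.013 m and contact force between the fingers and bottle_iodine below 0.1 N and height (world z) of jar_rings between 0.006 and 0.013 m and contact force between the fingers and jar_rings below 0.1 N); the robot touches nothing.
It fails at once if one of the four containers is knocked over (tilted by more than 0.6 rad) (angle between any of bottle_enzyme, bottle_saline, bottle_iodine, jar_rings's own z axis and vertical above 0.6 rad).
It also fails if it takes over 120 s, if anything falls off the work surface, if the arm or the gripper's body presses on something with over 40 N, if the wrist force passes 120 N, or if a joint passes its speed limit or range.

## Working session

There is one attempt and no reset: what is moved stays moved. The work goes in short steps, Python scripts to look and compute and a tool call to move; the robot and the scene stay as the last step left them, time stands still between calls to the robot, and variables do not carry over. Pictures are saved under pics/ and viewed, at most 14 in all, crops included, and the job is handed in when it is done.

Besides the shell and the picture viewer there is one more tool, called after "Request:" as name([rows], argument=value, ...), one row to a line, values as JSON. move_arm: Moves the arm, as the interface text tells. Its arguments: {"type":"object","properties":{"moves":{"type":"array"},"grip_force":{"type":"number"}},"required":["moves"]}

```bash
ls; mkdir -p pics
python3 - <<'E'
from workcell import robot
import cv2,numpy as np
print(robot.observe())
for n in ["scene","side"]:
    c=robot.camera(n); cv2.imwrite(f"pics/{n}0.png",c["image"][:,:,::-1]); np.savez(f"{n}0.npz",**c)
    print(n,c["fx"],c["fy"],c["cx"],c["cy"],c["pose"].round(3).tolist())
E
```

```text
pics
{'time_s': 0.0, 'joints': array([ 6.22232620e+01,  1.96341819e+01,  8.73779863e+01,  1.21505328e-03,
        7.30749658e+01, -8.36410040e+00]), 'joint_velocities': array([-0.02944637,  0.06313061, -0.04126674, -0.02275306, -0.02173152,
       -0.05877055]), 'joint_efforts': array([-1.79175472e-04, -4.33688378e+01, -2.46007454e+01, -2.07320099e-04,
        8.16515065e-03, -3.24582822e-05]), 'ee_pos': array([0.17426537, 0.49480169, 0.23064178]), 'tool_rot': array([-1.79913962e+02, -1.38243109e-02,  1.60586997e+02]), 'force': array([-0.88552134, -0.46069056,  0.33790057]), 'wrist_torque': array([ 0.00416708, -0.00331267,  0.05025192]), 'finger_force': 0.0, 'finger_gap': 1.0004456681606584}
scene 403.4860765750624 403.4860765750624 321.0538400702779 196.98157732975827 [[-0.896, -0.21, 0.391, 0.11], [-0.444, 0.442, -0.779, 0.902], [-0.009, -0.872, -0.49, 0.572], [0.0, 0.0, 0.0, 1.0]]
side 468.0689187318237 468.0689187318237 311.8299693209644 193.63636575472694 [[0.985, -0.093, 0.146, 0.311], [-0.173, -0.515, 0.839, -1.063], [-0.003, -0.852, -0.524, 0.761], [0.0, 0.0, 0.0, 1.0]]
```

View pics/scene0.png

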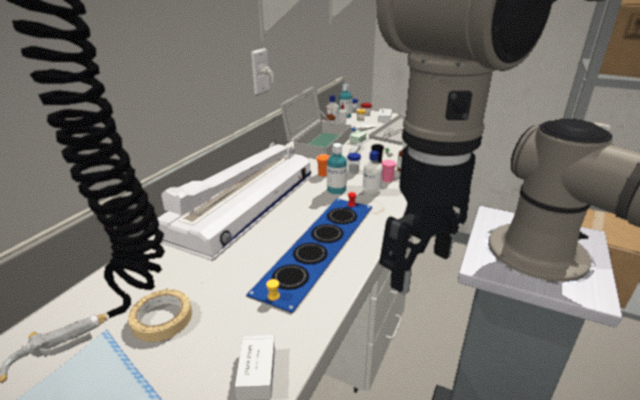

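View pics/side0.png

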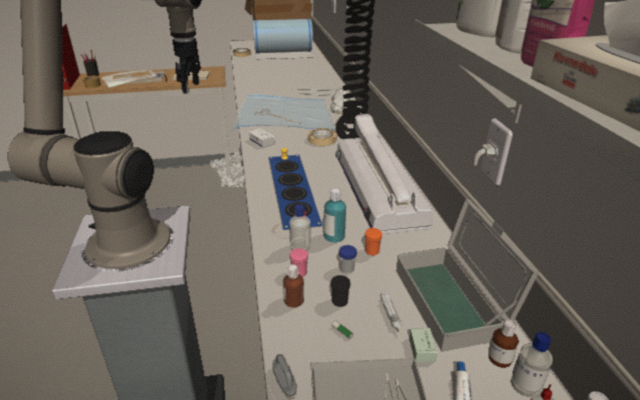

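The red post is at the right-hand (pad 1) end, seen at scene (352,200), and the yellow post is at the left end, scene (272,290) and side (284,153).

Side view candidates:
- **Teal:** one bottle, at (334,215).
- **White with blue cap:** (300,230) on the open front. The one at (533,365) is in the store.
- **Brown with white cap:** (293,287) on the open front. The one at (505,345) is in the store.
- **Jars:** blue lid (347,258), which fits the description, against pink (300,262), black (341,290) and orange (373,240).

I'll confirm these with a crop.

```bash
cat > h.py <<'E'
import numpy as np,cv2
def load(n): return dict(np.load(n+".npz"))
def plane(c,u,v,z,T=None):
    T=c["pose"] if T is None else T
    d=T[:3,:3]@np.array([(u-c["cx"])/c["fx"],(v-c["cy"])/c["fy"],1.]); o=T[:3,3]
    return o+d*(z-o[2])/d[2]
def cloud(c,T=None):
    T=c["pose"] if T is None else T
    v,u=np.mgrid[:400,:640]; z=c["z_map"]
    P=np.stack([(u-c["cx"])/c["fx"]*z,(v-c["cy"])/c["fy"]*z,z],-1)@T[:3,:3].T+T[:3,3]
    P[z<=0]=np.nan; return P
E
python3 - <<'E'
from h import *
c=load("side0"); im=c["image"][:,:,::-1].copy()
cv2.imwrite("pics/crop1.png",cv2.resize(im[140:320,235:435],None,fx=3.3,fy=3.3,interpolation=cv2.INTER_CUBIC))
P=cloud(c); 
for n,(u0,u1,v0,v1) in dict(teal=(322,348,188,242),white=(289,312,205,252),brown=(283,304,264,306),jar=(338,358,245,272),pink=(291,308,250,275),black=(331,351,277,305),orange=(364,382,229,254),red=(290,306,196,214),yellow=(278,290,147,160)).items():
    q=P[v0:v1,u0:u1].reshape(-1,3); q=q[np.nan_to_num(q[:,2])>0.02]
    print(n,len(q),q[:,2].max().round(3) if len(q) else 0,np.median(q,0).round(3), np.percentile(q,[5,95],axis=0).round(3).tolist())
hsv=cv2.cvtColor(im,cv2.COLOR_BGR2HSV)
for nm in("side0","scene0"):
    c=load(nm);im=c["image"][:,:,::-1].copy();hsv=cv2.cvtColor(im,cv2.COLOR_BGR2HSV);P=cloud(c)
    blue=cv2.inRange(hsv,(100,120,40),(130,255,255))
    blue=cv2.morphologyEx(blue,cv2.MORPH_CLOSE,np.ones((3,3)))
    cs,h=cv2.findContours(blue,cv2.RETR_CCOMP,cv2.CHAIN_APPROX_NONE)
    for k,s in enumerate(cs):
        if cv2.contourArea(s)>60: 
            if len(s)>5:
                e=cv2.fitEllipse(s); print(nm,"hole" if h[0][k][3]>=0 else "blob",np.round(e[0],1),np.round(e[1],1),plane(c,*e[0],0.008).round(4))
E
```

```text
teal 892 0.147 [ 0.539 -0.089  0.083] [[0.516, -0.099, 0.027], [0.565, -0.068, 0.143]]
white 778 0.129 [ 0.442 -0.121  0.071] [[0.421, -0.182, 0.027], [0.466, -0.1, 0.126]]
brown 663 0.1 [ 0.402 -0.302  0.059] [[0.382, -0.313, 0.024], [0.427, -0.219, 0.097]]
jar 356 0.063 [ 0.543 -0.219  0.055] [[0.526, -0.228, 0.024], [0.562, -0.195, 0.061]]
pink 366 0.1 [ 0.425 -0.216  0.059] [[0.402, -0.299, 0.026], [0.445, -0.191, 0.097]]
black 406 0.064 [ 0.501 -0.323  0.056] [[0.485, -0.332, 0.023], [0.52, -0.301, 0.062]]
orange 312 0.064 [ 0.622 -0.162  0.053] [[0.607, -0.17, 0.024], [0.642, -0.138, 0.062]]
red 95 0.129 [ 0.445 -0.108  0.124] [[0.434, -0.115, 0.111], [0.458, -0.093, 0.129]]
yellow 44 0.044 [0.467 0.396 0.036] [[0.458, 0.392, 0.021], [0.476, 0.408, 0.043]]
side0 blob [541.4 341.4] [15.5 18.3] [ 0.8796 -0.5024  0.008 ]
side0 blob [347.4 252. ] [11.7 15.1] [ 0.5613 -0.1532  0.008 ]
side0 blob [299.2 209.8] [ 7.5 11. ] [0.4694 0.0614 0.008 ]
side0 blob [282.4 192.1] [14.6 68.4] [0.4333 0.168  0.008 ]
side0 blob [303.3 189.5] [13.  74.4] [0.4994 0.1719 0.008 ]
scene0 blob [305.4 260.4] [ 44.1 165.2] [0.4639 0.2781 0.008 ]
scene0 hole [285.2 280.3] [27.3 50.2] [0.4704 0.3549 0.008 ]
scene0 hole [309.9 252.9] [21.2 33.9] [0.4677 0.2492 0.008 ]
scene0 hole [326.9 232.9] [18.5 31.7] [0.4673 0.1598 0.008 ]
scene0 hole [341.6 215.4] [16.3 29.4] [0.4675 0.0697 0.008 ]
scene0 blob [374.6 154.8] [ 8.  10.4] [ 0.5255 -0.3465  0.008 ]
```

View pics/crop1.png

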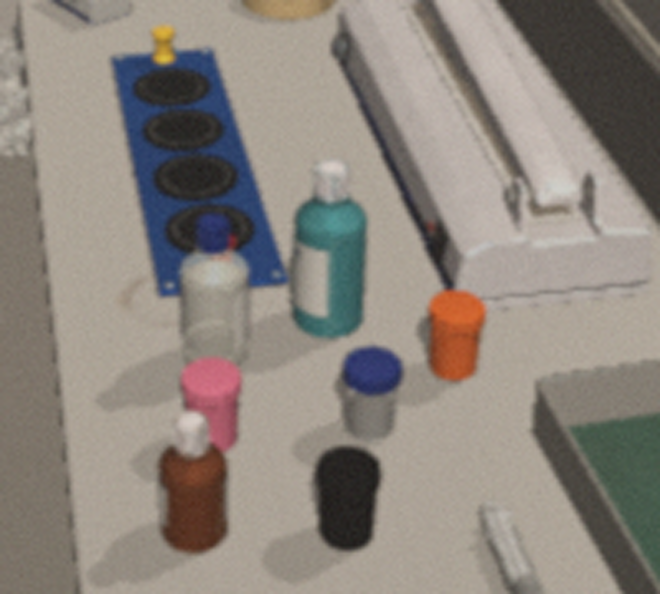

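The crop confirms all four: teal (330,260), white with blue cap (213,300), brown (193,490) and blue-lidded clear jar (370,390). Pink, orange and black are decoys. Next I'll move to look down on the pads with yaw at 90°.

Request:
move_arm([
  {"grip":0.2,"dp":[-5,-2.5,-2],"turn":0.18},
  {"grip":0.2,"dp":[-10,-5,-4],"turn":0.36},
  {"grip":0.2,"dp":[-15,-7.5,-5],"turn":0.54},
  {"grip":0.2,"dp":[-20,-10,-6],"turn":0.72},
  {"grip":0.2,"dp":[-25,-12.5,-7],"turn":0.9},
  {"grip":0.2,"dp":[-30,-15,-8],"turn":1.08},
  {"grip":0.2,"dp":[-35,-17.5,-8],"turn":1.232},
  {"grip":0.2,"dp":[-36.8,-18.3,-8],"turn":1.232},
  {"grip":0.2,"dp":[-36.8,-18.3,-8],"turn":1.232},
  {"grip":0.2,"dp":[-36.8,-18.3,-8],"turn":1.232},
], grip_force=50)

```text
time_s: 1.35
ee_pos: [0.4598, 0.2012, 0.3111]
tool_rot: [-180.0, -0.0, 90.1]
force: [0.1, -0.5, -0.2]
finger_gap: 0.598
finger_force: 0.0
```

```bash
cat >> h.py <<'E'
from scipy.spatial.transform import Rotation
def wrist(name):
    from workcell import robot
    s=robot.observe(); c=robot.camera("wrist")
    T=np.eye(4); T[:3,:3]=Rotation.from_euler("xyz",s["tool_rot"],degrees=True).as_matrix(); T[:3,3]=s["ee_pos"]
    c["pose"]=T@c["hand_eye"]; np.savez(name+".npz",**c); cv2.imwrite(f"pics/{name}.png",c["image"][:,:,::-1])
    print("ee",s["ee_pos"].round(4),s["tool_rot"].round(2),"gap",round(s["finger_gap"],3),"ff",round(s["finger_force"],1),"t",s["time_s"]); return c
E
python3 -c "
from h import *
c=wrist('w1'); print(c['fx'],c['hand_eye'].round(3).tolist())
from workcell import robot; print(robot.observe()['joints'].round(1))
"
```

```text
ee [0.4598 0.2012 0.3111] [-1.7995e+02 -2.0000e-02  9.0120e+01] gap 0.598 ff 0.0 t 1.35
306.27984026033386 [[0.001, -0.961, -0.276, 0.071], [1.0, 0.001, -0.0, 0.001], [0.0, -0.276, 0.961, -0.143], [0.0, 0.0, 0.0, 1.0]]
[14.9 14.2 82.2  0.  83.6 14.7]
```

View pics/w1.png

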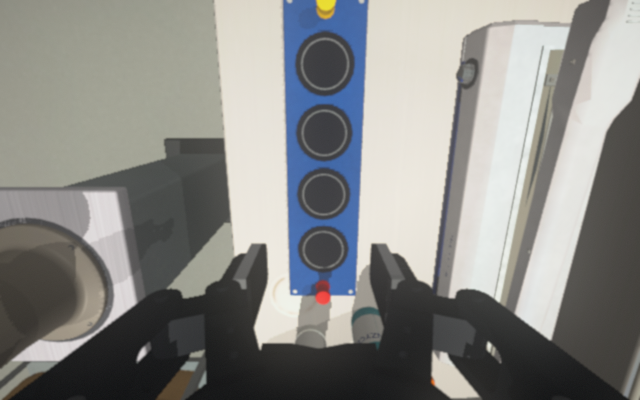

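Looking down: the pads are at (325,62), (324,131), (323,193) and (323,250), with yellow at the top (pad 4 end) and red at the bottom (pad 1 end). I'll measure the pads and move over the bottles.

```bash
cat > pads.py <<'E'
from h import *
c=load("w1"); im=c["image"][:,:,::-1].copy(); hsv=cv2.cvtColor(im,cv2.COLOR_BGR2HSV)
blue=cv2.inRange(hsv,(100,120,40),(130,255,255)); cs,h=cv2.findContours(blue,cv2.RETR_CCOMP,cv2.CHAIN_APPROX_NONE)
for k,s in enumerate(cs):
    if h[0][k][3]>=0 and cv2.contourArea(s)>800:
        q=np.array([plane(c,*p[0],0.009)[:2] for p in s],np.float32); (x,y),a,_=cv2.fitEllipse(q)
        print("pad",round(x,4),round(y,4),np.round(a,4))
E
python3 pads.py
```

```text
pad 0.4676 0.1578 [0.0813 0.0817]
pad 0.4677 0.2475 [0.0806 0.0815]
pad 0.468 0.3376 [0.0806 0.0813]
```

Request:
move_arm([
  {"grip":0.2,"dp":[-4,0.5,0],"turn":0},
  {"grip":0.2,"dp":[-9,1,0],"turn":0},
  {"grip":0.2,"dp":[-14,1.5,0],"turn":0},
  {"grip":0.2,"dp":[-19,2,0],"turn":0},
  {"grip":0.2,"dp":[-24,2.5,0],"turn":0},
  {"grip":0.2,"dp":[-29,3,0],"turn":0},
  {"grip":0.2,"dp":[-32,3,0],"turn":0},
  {"grip":0.2,"dp":[-32,3,0],"turn":0},
  {"grip":0.2,"dp":[-32,3,0],"turn":0},
  {"grip":0.2,"dp":[-32,3,0],"turn":0},
])

```text
time_s: 2.65
ee_pos: [0.4908, -0.1182, 0.3115]
tool_rot: [180.0, -0.0, 90.1]
force: [-0.4, -0.3, 0.3]
finger_gap: 0.6
finger_force: 0.0
```

```bash
python3 -c "
from h import *
c=wrist('w2')"
```

```text
ee [ 0.4908 -0.1182  0.3115] [ 1.7998e+02 -1.0000e-02  9.0130e+01] gap 0.6 ff 0.0 t 2.65
```

View pics/w2.png

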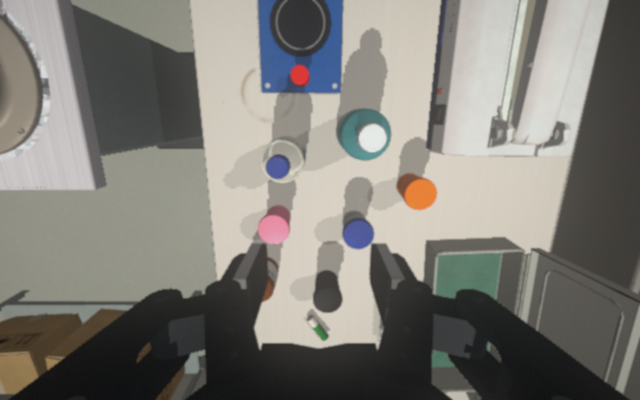

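From above: teal's white cap is at (372,138), white's blue cap at (278,167), the blue jar lid at (358,233), and pad 1 with the red post at (300,25) and (300,75).

```bash
cat > caps.py <<'E'
import sys
from h import *
def meas(c,box,lo,hi,z):
    u0,u1,v0,v1=box; m=np.zeros((400,640),np.uint8); hsv=cv2.cvtColor(c["image"],cv2.COLOR_RGB2HSV)
    m[v0:v1,u0:u1]=cv2.inRange(hsv,lo,hi)[v0:v1,u0:u1]
    P=cloud(c); ok=np.abs(P[...,2]-z)<0.008; m[~ok]=0
    s=max(cv2.findContours(m,cv2.RETR_EXTERNAL,cv2.CHAIN_APPROX_NONE)[0],key=cv2.contourArea)
    q=np.array([plane(c,*p[0],z)[:2] for p in s],np.float32); (x,y),r=cv2.minEnclosingCircle(q); e=cv2.fitEllipse(q)
    print(np.round([x,y,r],4),"ell",np.round(e[0],4),np.round(e[1],4),"depth-mean",P[m>0].mean(0).round(4),len(P[m>0]))
E
python3 - <<'E'
from caps import *
c=load("w2")
meas(c,(350,395,115,160),(0,0,150),(180,60,255),.145)
meas(c,(262,296,148,185),(100,90,40),(135,255,255),.128)
meas(c,(338,380,212,252),(100,90,40),(135,255,255),.060)
E
```

```text
[ 0.5446 -0.0693  0.0142] ell [ 0.5447 -0.0691] [0.0268 0.0277] depth-mean [ 0.5447 -0.069   0.1451] 637
[ 0.4472 -0.1014  0.0116] ell [ 0.4471 -0.1015] [0.0217 0.0221] depth-mean [ 0.4471 -0.1013  0.1284] 353
[ 0.5464 -0.2055  0.0205] ell [ 0.5464 -0.2056] [0.0393 0.0397] depth-mean [ 0.5463 -0.2051  0.0608] 638
```

Request:
move_arm([
  {"grip":0.2,"dp":[2.5,2.7,0],"turn":0},
  {"grip":0.2,"dp":[4.9,5.4,0],"turn":0},
  {"grip":0.2,"dp":[4.9,5.4,3],"turn":0},
  {"grip":0.2,"dp":[4.9,5.4,6],"turn":0},
  {"grip":0.2,"dp":[4.9,5.4,9],"turn":0},
  {"grip":0.2,"dp":[4.9,5.4,12],"turn":0},
  {"grip":0.2,"dp":[4.9,5.4,14.2],"turn":0},
  {"grip":0.2,"dp":[4.9,5.4,14.2],"turn":0},
  {"grip":0.2,"dp":[4.9,5.4,14.2],"turn":0},
  {"grip":0.2,"dp":[4.9,5.4,14.2],"turn":0},
])

```text
time_s: 3.95
ee_pos: [0.5454, -0.0707, 0.1705]
tool_rot: [179.9, 0.0, 90.0]
force: [-0.6, 0.0, -0.1]
finger_gap: 0.602
finger_force: 0.0
```

Request:
move_arm([
  {"grip":0.2,"dp":[0.1,-0.1,1.5],"turn":0},
  {"grip":0.2,"dp":[0.1,-0.1,3],"turn":0},
  {"grip":0.2,"dp":[0.1,-0.1,4.4],"turn":0},
  {"grip":0.2,"dp":[0.1,-0.1,4.4],"turn":0},
  {"grip":-0.1,"dp":[0.1,-0.1,4.4],"turn":0},
  {"grip":-0.5,"dp":[0.1,-0.1,4.4],"turn":0},
  {"grip":-1,"dp":[0.1,-0.1,4.4],"turn":0},
  {"grip":-1,"dp":[0.1,-0.1,4.4],"turn":0},
  {"grip":-1,"dp":[0.1,-0.1,4.4],"turn":0},
  {"grip":-1,"dp":[0.1,-0.1,4.4],"turn":0},
], grip_force=60)

```text
time_s: 5.2
ee_pos: [0.5444, -0.0699, 0.1261]
tool_rot: [179.9, 0.0, 90.0]
force: [0.5, 0.3, 5.6]
finger_gap: 0.302
finger_force: 60.0
```

```bash
python3 -c "
from h import *
c=wrist('w3')"
```

```text
ee [ 0.5444 -0.0699  0.1261] [1.7988e+02 3.0000e-02 9.0000e+01] gap 0.302 ff 60.0 t 5.2
```

Request:
move_arm([
  {"grip":-1,"dp":[0,0,-0.5],"turn":0},
  {"grip":-1,"dp":[0,0,-1.5],"turn":0},
  {"grip":-1,"dp":[0,0,-3],"turn":0},
  {"grip":-1,"dp":[0,0,-4.5],"turn":0},
  {"grip":-1,"dp":[0,0,-6],"turn":0},
  {"grip":-1,"dp":[0,0,-6.5],"turn":0},
  {"grip":-1,"dp":[0.5,-0.3,-6.5],"turn":0},
  {"grip":-1,"dp":[1.5,-0.8,-6.5],"turn":0},
  {"grip":-1,"dp":[2.5,-1.4,-6.5],"turn":0},
  {"grip":-1,"dp":[3,-1.7,-6.5],"turn":0},
])

```text
time_s: 6.5
ee_pos: [0.526, -0.0387, 0.1901]
tool_rot: [-180.0, -0.0, 90.1]
force: [-0.6, -0.6, -4.3]
finger_gap: 0.302
finger_force: 59.4
```

```bash
cat > both.py <<'E'
import sys
from h import *
from workcell import robot
n=sys.argv[1]; u0,u1,v0,v1=map(int,sys.argv[2:6])
c=robot.camera("side"); np.savez(n+".npz",**c)
im=c["image"][v0:v1,u0:u1,::-1]; f=min(640/(u1-u0),560/(v1-v0)); cv2.imwrite(f"pics/{n}.png",cv2.resize(im,None,fx=f,fy=f,interpolation=cv2.INTER_CUBIC))
E
python3 both.py s1 220 440 110 310
```

```text
(no output)
```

View pics/s1.png

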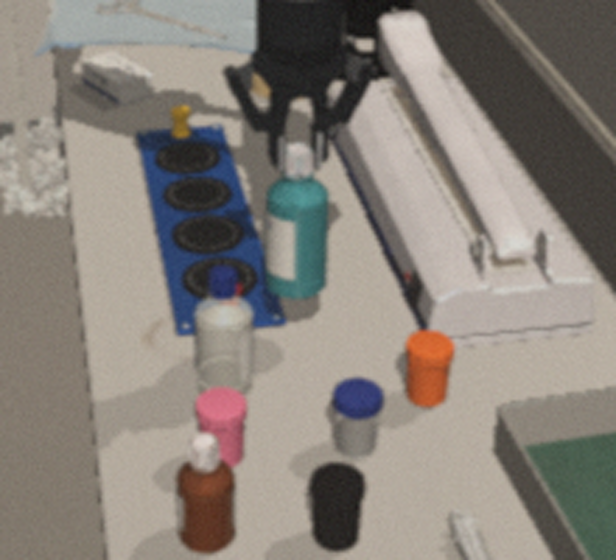

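The teal bottle hangs upright in the gripper at (297,225). On to pad 1.

Request:
move_arm([
  {"grip":-1,"dp":[0.8,-0.4,0],"turn":0},
  {"grip":-1,"dp":[2.2,-1.2,0],"turn":0},
  {"grip":-1,"dp":[4,-2.2,0],"turn":0},
  {"grip":-1,"dp":[6,-3.3,0],"turn":0},
  {"grip":-1,"dp":[8,-4.4,0],"turn":0},
  {"grip":-1,"dp":[9.5,-5.2,0],"turn":0},
  {"grip":-1,"dp":[10.4,-5.7,0],"turn":0},
  {"grip":-1,"dp":[10.7,-5.85,0.8],"turn":0},
  {"grip":-1,"dp":[10.7,-5.85,2],"turn":0},
  {"grip":-1,"dp":[10.7,-5.85,3],"turn":0},
])

```text
time_s: 7.8
ee_pos: [0.4681, 0.0668, 0.159]
tool_rot: [-179.9, 0.0, 90.0]
force: [-0.1, 1.3, -3.1]
finger_gap: 0.301
finger_force: 59.4
```

Request:
move_arm([
  {"grip":-1,"dp":[0,0,0.5],"turn":0},
  {"grip":-1,"dp":[0,0,1],"turn":0},
  {"grip":-1,"dp":[0,0,1.3],"turn":0},
  {"grip":-1,"dp":[0,0,1.3],"turn":0},
  {"grip":-1,"dp":[0,0,1.3],"turn":0},
  {"grip":-1,"dp":[0,0,1.3],"turn":0},
  {"grip":-1,"dp":[0,0,1.3],"turn":0},
  {"grip":-1,"dp":[0,0,1.3],"turn":0},
  {"grip":-1,"dp":[0,0,1.3],"turn":0},
  {"grip":-1,"dp":[0,0,1.3],"turn":0},
])

```text
time_s: 9.05
ee_pos: [0.4682, 0.0673, 0.1473]
tool_rot: [180.0, -0.0, 90.0]
force: [0.3, -0.3, -4.2]
finger_gap: 0.3
finger_force: 59.4
```

Request:
move_arm([
  {"grip":-1,"dp":[0.05,-0.05,0.2],"turn":0},
  {"grip":-1,"dp":[0.1,-0.05,0.5],"turn":0},
  {"grip":-1,"dp":[0.1,-0.05,0.8],"turn":0},
  {"grip":-1,"dp":[0.1,-0.05,1.0],"turn":0},
  {"grip":-1,"dp":[0.1,-0.05,1.1],"turn":0},
  {"grip":-1,"dp":[0.1,-0.05,1.15],"turn":0},
  {"grip":-1,"dp":[0.1,-0.05,1.2],"turn":0},
  {"grip":-1,"dp":[0.1,-0.05,1.2],"turn":0},
  {"grip":-1,"dp":[0.1,-0.05,1.2],"turn":0},
  {"grip":-1,"dp":[0.1,-0.05,1.2],"turn":0},
])

```text
time_s: 10.3
ee_pos: [0.4677, 0.0683, 0.1353]
tool_rot: [180.0, -0.0, 90.0]
force: [0.2, 0.6, -3.6]
finger_gap: 0.302
finger_force: 59.4
```

Request:
move_arm([
  {"grip":-1,"dp":[0,0,0.05],"turn":0},
  {"grip":-1,"dp":[0,0,0.1],"turn":0},
  {"grip":-1,"dp":[0,0,0.1],"turn":0},
  {"grip":-1,"dp":[0,0,0.1],"turn":0},
  {"grip":-0.3,"dp":[0,0,0.1],"turn":0},
  {"grip":-0.1,"dp":[0,0,0.1],"turn":0},
  {"grip":0.1,"dp":[0,0,0.1],"turn":0},
  {"grip":0.2,"dp":[0,0,0.1],"turn":0},
  {"grip":0.2,"dp":[0,0,0.1],"turn":0},
  {"grip":0.2,"dp":[0,0,0.1],"turn":0},
])

```text
time_s: 11.55
ee_pos: [0.4677, 0.0683, 0.1343]
tool_rot: [-180.0, -0.0, 90.0]
force: [0.5, 1.6, 0.1]
finger_gap: 0.602
finger_force: 0.0
```

Request:
move_arm([
  {"grip":0.2,"dp":[0,0,-0.5],"turn":0},
  {"grip":0.2,"dp":[0,0,-2],"turn":0},
  {"grip":0.2,"dp":[0,0,-4],"turn":0},
  {"grip":0.2,"dp":[0,0,-8],"turn":0},
  {"grip":0.2,"dp":[-3,0,-12],"turn":0},
  {"grip":0.2,"dp":[-8,0,-16],"turn":0},
  {"grip":0.2,"dp":[-12,0,-17],"turn":0},
  {"grip":0.2,"dp":[-12,0,-17],"turn":0},
  {"grip":0.2,"dp":[-12,0,-17],"turn":0},
  {"grip":0.2,"dp":[-12,0,-17],"turn":0},
])

```text
time_s: 12.8
ee_pos: [0.4675, -0.0507, 0.3038]
tool_rot: [-179.9, -0.0, 90.1]
force: [0.4, 0.8, -0.5]
finger_gap: 0.603
finger_force: 0.0
```

Run:
```python
from caps import *
c=wrist('w4'); P=cloud(c)
v,u=np.where(np.abs(P[...,2]-.154)<.006); print("high pts", P[v,u].mean(0).round(4), u.mean(),v.mean(),len(u), np.ptp(P[v,u],axis=0).round(3))
v,u=np.where((np.abs(P[...,2]-.128)<.005)&(np.hypot(P[...,0]-.447,P[...,1]+.1015)<.03)); print("white", P[v,u].mean(0).round(4), u.mean(),v.mean(),len(u))
```

```text
ee [ 0.4675 -0.0507  0.3038] [-1.7994e+02 -4.0000e-02  9.0070e+01] gap 0.603 ff 0.0 t 12.8
high pts [ 0.6192 -0.0711  0.1541] 447.8528839922229 187.92806221646143 1543 [0.371 0.378 0.012]
white [ 0.447  -0.1009  0.128 ] 299.4253164556962 228.14177215189872 395
```

View pics/w4.png

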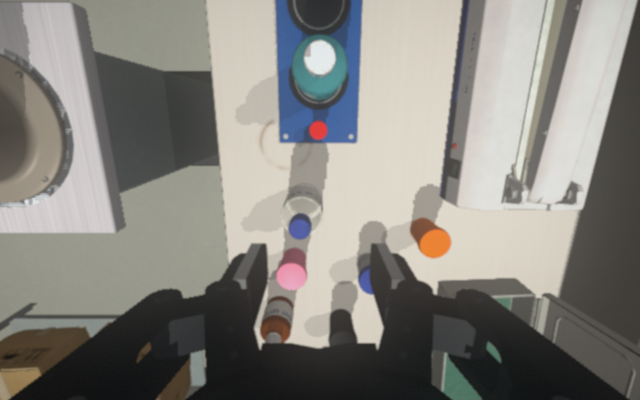

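Teal stands upright on pad 1 (cap at (320,57)). Next is the white bottle, cap at (299,228).

Request:
move_arm([
  {"grip":0.2,"dp":[-2,-1,1],"turn":0},
  {"grip":0.2,"dp":[-4,-1.8,4],"turn":0},
  {"grip":0.2,"dp":[-5,-2.05,7],"turn":0},
  {"grip":0.2,"dp":[-5,-2.05,10],"turn":0},
  {"grip":0.2,"dp":[-5,-2.05,13],"turn":0},
  {"grip":0.2,"dp":[-5,-2.05,15],"turn":0},
  {"grip":0.2,"dp":[-5,-2.05,15.4],"turn":0},
  {"grip":0.2,"dp":[-5,-2.05,15.4],"turn":0},
  {"grip":0.2,"dp":[-5,-2.05,15.4],"turn":0},
  {"grip":0.2,"dp":[-5,-2.05,15.4],"turn":0},
])

```text
time_s: 14.1
ee_pos: [0.4476, -0.1018, 0.151]
tool_rot: [179.9, 0.0, 90.0]
force: [-0.7, 0.4, 0.6]
finger_gap: 0.596
finger_force: 0.0
```

Run:
```python
from caps import *
c=load("w4")
meas(c,(298,342,35,82),(0,0,150),(180,60,255),.154)
meas(c,(285,315,212,242),(100,90,40),(135,255,255),.128)
```

```text
[0.4689 0.0684 0.0144] ell [0.4689 0.0685] [0.0271 0.0277] depth-mean [0.4689 0.0687 0.1541] 876
[ 0.4469 -0.1013  0.0118] ell [ 0.4469 -0.1013] [0.0217 0.0225] depth-mean [ 0.4469 -0.1011  0.1284] 316
```

Request:
move_arm([
  {"grip":0.2,"dp":[0.05,-0.05,1.5],"turn":0},
  {"grip":0.2,"dp":[0.05,-0.05,3],"turn":0},
  {"grip":0.2,"dp":[0.05,-0.05,4.1],"turn":0},
  {"grip":0.2,"dp":[0.05,-0.05,4.1],"turn":0},
  {"grip":-0.1,"dp":[0.05,-0.05,4.1],"turn":0},
  {"grip":-0.5,"dp":[0.05,-0.05,4.1],"turn":0},
  {"grip":-1,"dp":[0.05,-0.05,4.1],"turn":0},
  {"grip":-1,"dp":[0.05,-0.05,4.1],"turn":0},
  {"grip":-1,"dp":[0.05,-0.05,4.1],"turn":0},
  {"grip":-1,"dp":[0.05,-0.05,4.1],"turn":0},
], grip_force=50)

```text
time_s: 15.35
ee_pos: [0.4473, -0.1014, 0.1101]
tool_rot: [179.9, 0.0, 90.0]
force: [0.3, 0.1, 6.7]
finger_gap: 0.279
finger_force: 49.4
```

Request:
move_arm([
  {"grip":-1,"dp":[0,0,-0.5],"turn":0},
  {"grip":-1,"dp":[0,0,-1.5],"turn":0},
  {"grip":-1,"dp":[0,0,-3.5],"turn":0},
  {"grip":-1,"dp":[0,0,-6],"turn":0},
  {"grip":-1,"dp":[0,0,-9],"turn":0},
  {"grip":-1,"dp":[0,0,-12],"turn":0},
  {"grip":-1,"dp":[0,0,-15],"turn":0},
  {"grip":-1,"dp":[0,0,-17],"turn":0},
  {"grip":-1,"dp":[0,0,-18],"turn":0},
  {"grip":-1,"dp":[0,0,-18.5],"turn":0},
])

```text
time_s: 16.6
ee_pos: [0.4466, -0.1012, 0.2945]
tool_rot: [-180.0, -0.0, 90.0]
force: [-0.0, -0.3, -2.0]
finger_gap: 0.276
finger_force: 49.2
```

Request:
move_arm([
  {"grip":-1,"dp":[0.8,0.1,0],"turn":0},
  {"grip":-1,"dp":[2.5,0.3,0],"turn":0},
  {"grip":-1,"dp":[5,0.5,0],"turn":0},
  {"grip":-1,"dp":[8.5,0.8,0],"turn":0},
  {"grip":-1,"dp":[12,1.1,0],"turn":0},
  {"grip":-1,"dp":[15.5,1.4,0],"turn":0},
  {"grip":-1,"dp":[19,1.7,0],"turn":0},
  {"grip":-1,"dp":[22.5,2,0],"turn":0},
  {"grip":-1,"dp":[25,2,0],"turn":0},
  {"grip":-1,"dp":[25.9,2,0],"turn":0},
])

```text
time_s: 17.85
ee_pos: [0.466, 0.1598, 0.2936]
tool_rot: [-179.9, -0.0, 90.1]
force: [0.2, -0.5, -2.3]
finger_gap: 0.272
finger_force: 49.2
```

Request:
move_arm([
  {"grip":-1,"dp":[-0.1,0.1,0.8],"turn":0},
  {"grip":-1,"dp":[-0.15,0.2,2.5],"turn":0},
  {"grip":-1,"dp":[-0.15,0.2,5],"turn":0},
  {"grip":-1,"dp":[-0.15,0.2,7.5],"turn":0},
  {"grip":-1,"dp":[-0.15,0.2,10],"turn":0},
  {"grip":-1,"dp":[-0.15,0.2,12.5],"turn":0},
  {"grip":-1,"dp":[-0.15,0.2,14.5],"turn":0},
  {"grip":-1,"dp":[-0.15,0.2,15.5],"turn":0},
  {"grip":-1,"dp":[-0.15,0.2,15.5],"turn":0},
  {"grip":-1,"dp":[-0.15,0.2,15.5],"turn":0},
])

```text
time_s: 19.1
ee_pos: [0.4693, 0.1561, 0.14]
tool_rot: [179.9, -0.0, 90.0]
force: [-0.3, -0.3, -2.0]
finger_gap: 0.273
finger_force: 49.2
```

```bash
python3 both.py s2 220 380 60 260
```

```text
(no output)
```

View pics/s2.png

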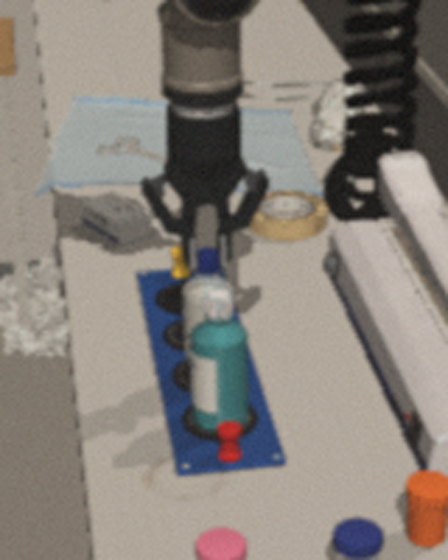

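The white bottle hangs upright at (207,300), above pad 2 and behind teal. Lowering it.

Request:
move_arm([
  {"grip":-1,"dp":[0.1,-0.1,0.3],"turn":0},
  {"grip":-1,"dp":[0.2,-0.15,0.8],"turn":0},
  {"grip":-1,"dp":[0.2,-0.15,1.3],"turn":0},
  {"grip":-1,"dp":[0.2,-0.15,1.7],"turn":0},
  {"grip":-1,"dp":[0.2,-0.15,1.9],"turn":0},
  {"grip":-1,"dp":[0.2,-0.15,2.05],"turn":0},
  {"grip":-1,"dp":[0.2,-0.15,2.1],"turn":0},
  {"grip":-1,"dp":[0.2,-0.15,2.1],"turn":0},
  {"grip":-1,"dp":[0.2,-0.15,2.1],"turn":0},
  {"grip":-1,"dp":[0.2,-0.15,2.1],"turn":0},
])

```text
time_s: 20.4
ee_pos: [0.4675, 0.1584, 0.1191]
tool_rot: [179.9, -0.0, 90.0]
force: [-2.2, -0.5, 5.8]
finger_gap: 0.273
finger_force: 50.0
```

Contact (+5.8 N), so I'll release and retreat toward the brown bottle.

Request:
move_arm([
  {"grip":-1,"dp":[0,0,0],"turn":0},
  {"grip":-0.35,"dp":[0,0,0],"turn":0},
  {"grip":-0.2,"dp":[0,0,0],"turn":0},
  {"grip":0,"dp":[0,0,0],"turn":0},
  {"grip":0.2,"dp":[0,0,0],"turn":0},
  {"grip":0.2,"dp":[0,0,0],"turn":0},
  {"grip":0.2,"dp":[0,0,-1],"turn":0},
  {"grip":0.2,"dp":[0,0,-4],"turn":0},
  {"grip":0.2,"dp":[0,0,-9],"turn":0},
  {"grip":0.2,"dp":[0,0,-15],"turn":0},
])

```text
time_s: 21.65
ee_pos: [0.4666, 0.1582, 0.2699]
tool_rot: [-179.9, 0.0, 90.0]
force: [2.3, 1.0, -0.2]
finger_gap: 0.598
finger_force: 0.0
```

Request:
move_arm([
  {"grip":0.2,"dp":[-4,0,-3],"turn":0},
  {"grip":0.2,"dp":[-10,0,-3],"turn":0},
  {"grip":0.2,"dp":[-16,-0.5,-3],"turn":0},
  {"grip":0.2,"dp":[-22,-1,-3],"turn":0},
  {"grip":0.2,"dp":[-28,-1.5,-3],"turn":0},
  {"grip":0.2,"dp":[-34,-2,-3],"turn":0},
  {"grip":0.2,"dp":[-40,-3,-3],"turn":0},
  {"grip":0.2,"dp":[-44,-3,-3],"turn":0},
  {"grip":0.2,"dp":[-44,-3,-3],"turn":0},
  {"grip":0.2,"dp":[-44,-3,-3],"turn":0},
])

```text
time_s: 22.9
ee_pos: [0.4371, -0.2812, 0.2986]
tool_rot: [180.0, -0.0, 90.0]
force: [0.5, -0.1, -0.8]
finger_gap: 0.601
finger_force: 0.0
```

Run:
```python
from caps import *
c=wrist('w5')
```

```text
ee [ 0.4371 -0.2812  0.2986] [ 1.7999e+02 -2.0000e-02  8.9990e+01] gap 0.601 ff 0.0 t 22.9
```

View pics/w5.png

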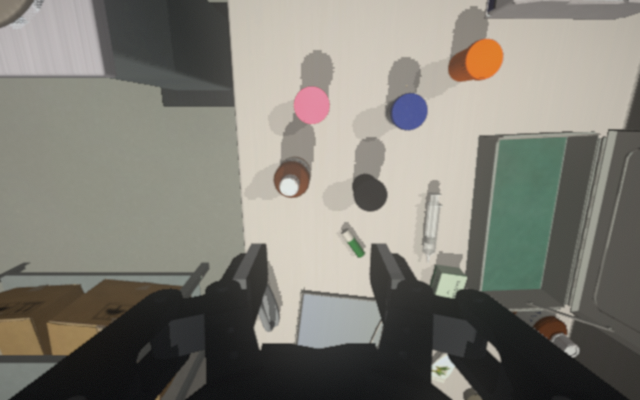

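The brown bottle's white cap is at (289,185) and the jar's blue lid is at (409,111). Measuring both.

Run:
```python
from caps import *
c=load("w5")
meas(c,(272,306,168,202),(0,0,150),(180,70,255),.098)
meas(c,(385,432,90,135),(100,90,40),(135,255,255),.060)
```

```text
[ 0.4036 -0.2896  0.0112] ell [ 0.4036 -0.2896] [0.0205 0.0216] depth-mean [ 0.4037 -0.2895  0.0982] 281
[ 0.546  -0.2067  0.0207] ell [ 0.5459 -0.2063] [0.0395 0.0405] depth-mean [ 0.5457 -0.2061  0.0608] 963
```

Request:
move_arm([
  {"grip":0.2,"dp":[-0.4,-1.5,1],"turn":0},
  {"grip":0.2,"dp":[-0.85,-3.35,4],"turn":0},
  {"grip":0.2,"dp":[-0.85,-3.35,8],"turn":0},
  {"grip":0.2,"dp":[-0.85,-3.35,12],"turn":0},
  {"grip":0.2,"dp":[-0.85,-3.35,15],"turn":0},
  {"grip":0.2,"dp":[-0.85,-3.35,17],"turn":0},
  {"grip":0.2,"dp":[-0.85,-3.35,17.8],"turn":0},
  {"grip":0.2,"dp":[-0.85,-3.35,17.8],"turn":0},
  {"grip":0.2,"dp":[-0.85,-3.35,17.8],"turn":0},
  {"grip":0.2,"dp":[-0.85,-3.35,17.8],"turn":0},
])

```text
time_s: 24.2
ee_pos: [0.4041, -0.2905, 0.1211]
tool_rot: [179.9, 0.1, 90.0]
force: [-0.2, 0.8, -0.7]
finger_gap: 0.6
finger_force: 0.0
```

Request:
move_arm([
  {"grip":0.2,"dp":[0.05,-0.05,1.5],"turn":0},
  {"grip":0.2,"dp":[0.05,-0.05,3],"turn":0},
  {"grip":0.2,"dp":[0.05,-0.05,4.1],"turn":0},
  {"grip":0.2,"dp":[0.05,-0.05,4.1],"turn":0},
  {"grip":-0.1,"dp":[0.05,-0.05,4.1],"turn":0},
  {"grip":-0.5,"dp":[0.05,-0.05,4.1],"turn":0},
  {"grip":-1,"dp":[0.05,-0.05,4.1],"turn":0},
  {"grip":-1,"dp":[0.05,-0.05,4.1],"turn":0},
  {"grip":-1,"dp":[0.05,-0.05,4.1],"turn":0},
  {"grip":-1,"dp":[0.05,-0.05,4.1],"turn":0},
], grip_force=40)

```text
time_s: 25.45
ee_pos: [0.4034, -0.29, 0.0798]
tool_rot: [180.0, 0.0, 90.0]
force: [-1.9, 0.9, 6.2]
finger_gap: 0.244
finger_force: 39.5
```

Request:
move_arm([
  {"grip":-1,"dp":[0,0,-0.5],"turn":0},
  {"grip":-1,"dp":[0,0,-1.5],"turn":0},
  {"grip":-1,"dp":[0,0,-3.5],"turn":0},
  {"grip":-1,"dp":[0,0,-6],"turn":0},
  {"grip":-1,"dp":[0,0,-9],"turn":0},
  {"grip":-1,"dp":[0,0,-12],"turn":0},
  {"grip":-1,"dp":[0,0,-15],"turn":0},
  {"grip":-1,"dp":[0,0,-17],"turn":0},
  {"grip":-1,"dp":[0,0,-18],"turn":0},
  {"grip":-1,"dp":[0,0,-18.5],"turn":0},
])

```text
time_s: 26.7
ee_pos: [0.4032, -0.2896, 0.2645]
tool_rot: [180.0, -0.0, 90.0]
force: [0.1, -1.0, -1.8]
finger_gap: 0.243
finger_force: 39.4
```

Request:
move_arm([
  {"grip":-1,"dp":[1,0.1,0],"turn":0},
  {"grip":-1,"dp":[3,0.4,0],"turn":0},
  {"grip":-1,"dp":[6,0.8,0],"turn":0},
  {"grip":-1,"dp":[10,1.3,0],"turn":0},
  {"grip":-1,"dp":[14,1.8,0],"turn":0},
  {"grip":-1,"dp":[18,2.3,0],"turn":0},
  {"grip":-1,"dp":[22,2.8,0],"turn":0},
  {"grip":-1,"dp":[26,3.3,0],"turn":0},
  {"grip":-1,"dp":[30,3.8,0],"turn":0},
  {"grip":-1,"dp":[34,4.3,0],"turn":0},
])

```text
time_s: 27.95
ee_pos: [0.4452, 0.0528, 0.2638]
tool_rot: [-179.9, -0.0, 90.0]
force: [0.4, -0.4, -1.1]
finger_gap: 0.243
finger_force: 39.4
```

Request:
move_arm([
  {"grip":-1,"dp":[4,0.5,0],"turn":0},
  {"grip":-1,"dp":[8,1,0],"turn":0},
  {"grip":-1,"dp":[12,1.5,0],"turn":0},
  {"grip":-1,"dp":[15.5,1.9,0],"turn":0},
  {"grip":-1,"dp":[18,2.1,0],"turn":0},
  {"grip":-1,"dp":[19.3,2.2,0],"turn":0},
  {"grip":-1,"dp":[19.7,2.2,0],"turn":0},
  {"grip":-1,"dp":[19.7,2.2,0],"turn":0},
  {"grip":-1,"dp":[19.7,2.2,0],"turn":0},
  {"grip":-1,"dp":[19.7,2.2,0],"turn":0},
])

```text
time_s: 29.2
ee_pos: [0.4683, 0.2467, 0.2644]
tool_rot: [180.0, -0.0, 89.9]
force: [-0.0, 0.1, -1.7]
finger_gap: 0.237
finger_force: 39.4
```

Request:
move_arm([
  {"grip":-1,"dp":[0.05,-0.05,0.8],"turn":0},
  {"grip":-1,"dp":[0.1,-0.05,2.5],"turn":0},
  {"grip":-1,"dp":[0.1,-0.05,5],"turn":0},
  {"grip":-1,"dp":[0.1,-0.05,7.5],"turn":0},
  {"grip":-1,"dp":[0.1,-0.05,10],"turn":0},
  {"grip":-1,"dp":[0.1,-0.05,12.5],"turn":0},
  {"grip":-1,"dp":[0.1,-0.05,14.8],"turn":0},
  {"grip":-1,"dp":[0.1,-0.05,15.8],"turn":0},
  {"grip":-1,"dp":[0.1,-0.05,16],"turn":0},
  {"grip":-1,"dp":[0.1,-0.05,16],"turn":0},
])

```text
time_s: 30.45
ee_pos: [0.4682, 0.2484, 0.1049]
tool_rot: [179.9, -0.0, 90.0]
force: [0.2, -0.1, -0.9]
finger_gap: 0.245
finger_force: 39.4
```

Request:
move_arm([
  {"grip":-1,"dp":[0,-0.05,0.3],"turn":0},
  {"grip":-1,"dp":[-0.05,-0.05,0.7],"turn":0},
  {"grip":-1,"dp":[-0.05,-0.05,1.1],"turn":0},
  {"grip":-1,"dp":[-0.05,-0.05,1.4],"turn":0},
  {"grip":-1,"dp":[-0.05,-0.05,1.55],"turn":0},
  {"grip":-1,"dp":[-0.05,-0.05,1.62],"turn":0},
  {"grip":-1,"dp":[-0.05,-0.05,1.62],"turn":0},
  {"grip":-1,"dp":[-0.05,-0.05,1.62],"turn":0},
  {"grip":-1,"dp":[-0.05,-0.05,1.62],"turn":0},
  {"grip":-1,"dp":[-0.05,-0.05,1.62],"turn":0},
])

```text
time_s: 31.7
ee_pos: [0.4673, 0.2479, 0.0888]
tool_rot: [180.0, -0.0, 90.0]
force: [-1.4, 0.1, 5.8]
finger_gap: 0.24
finger_force: 40.1
```

Contact. Releasing, then going to the jar.

Request:
move_arm([
  {"grip":-1,"dp":[0,0,0],"turn":0},
  {"grip":-0.4,"dp":[0,0,0],"turn":0},
  {"grip":-0.2,"dp":[0,0,0],"turn":0},
  {"grip":0,"dp":[0,0,0],"turn":0},
  {"grip":0.2,"dp":[0,0,0],"turn":0},
  {"grip":0.2,"dp":[0,0,0],"turn":0},
  {"grip":0.2,"dp":[0,0,-1],"turn":0},
  {"grip":0.2,"dp":[0,0,-4],"turn":0},
  {"grip":0.2,"dp":[0,0,-9],"turn":0},
  {"grip":0.2,"dp":[0,0,-15],"turn":0},
])

```text
time_s: 32.95
ee_pos: [0.4667, 0.2476, 0.2397]
tool_rot: [-179.9, 0.0, 90.0]
force: [1.5, 0.8, -0.2]
finger_gap: 0.598
finger_force: 0.0
```

Request:
move_arm([
  {"grip":0.7,"dp":[-3,0.5,-6],"turn":0},
  {"grip":0.7,"dp":[-8,1,-6],"turn":0},
  {"grip":0.7,"dp":[-13,2,-6],"turn":0},
  {"grip":0.7,"dp":[-18,3,-6],"turn":0},
  {"grip":0.7,"dp":[-23,4,-6],"turn":0},
  {"grip":0.7,"dp":[-28,5,-6],"turn":0},
  {"grip":0.7,"dp":[-33,6,-6],"turn":0},
  {"grip":0.7,"dp":[-38,7,-6],"turn":0},
  {"grip":0.7,"dp":[-43,7.8,-6],"turn":0},
  {"grip":0.7,"dp":[-45.4,7.8,-6],"turn":0},
])

```text
time_s: 34.2
ee_pos: [0.5451, -0.2086, 0.2982]
tool_rot: [180.0, 0.0, 89.9]
force: [0.6, -0.2, -0.4]
finger_gap: 0.846
finger_force: 0.0
```

Request:
move_arm([
  {"grip":0.7,"dp":[0.1,0.05,2],"turn":0},
  {"grip":0.7,"dp":[0.2,0.05,6],"turn":0},
  {"grip":0.7,"dp":[0.2,0.05,10],"turn":0},
  {"grip":0.7,"dp":[0.2,0.05,14],"turn":0},
  {"grip":0.7,"dp":[0.2,0.05,17],"turn":0},
  {"grip":0.7,"dp":[0.2,0.05,19.5],"turn":0},
  {"grip":0.7,"dp":[0.2,0.05,21],"turn":0},
  {"grip":0.7,"dp":[0.2,0.05,21],"turn":0},
  {"grip":0.7,"dp":[0.2,0.05,21],"turn":0},
  {"grip":0.7,"dp":[0.2,0.05,21],"turn":0},
])

```text
time_s: 35.45
ee_pos: [0.5463, -0.2045, 0.0893]
tool_rot: [179.9, 0.1, 90.0]
force: [-0.5, -0.8, 0.4]
finger_gap: 0.854
finger_force: 0.0
```

Request:
move_arm([
  {"grip":0.7,"dp":[-0.15,0,1.5],"turn":0},
  {"grip":0.7,"dp":[-0.15,0,3.5],"turn":0},
  {"grip":0.7,"dp":[-0.15,0,5.5],"turn":0},
  {"grip":0.7,"dp":[-0.15,0,5.9],"turn":0},
  {"grip":0.4,"dp":[-0.15,0,5.9],"turn":0},
  {"grip":0.1,"dp":[-0.15,0,5.9],"turn":0},
  {"grip":-0.4,"dp":[-0.15,0,5.9],"turn":0},
  {"grip":-0.4,"dp":[-0.15,0,5.9],"turn":0},
  {"grip":-0.4,"dp":[-0.15,0,5.9],"turn":0},
  {"grip":-0.4,"dp":[-0.15,0,5.9],"turn":0},
], grip_force=30)

```text
time_s: 36.7
ee_pos: [0.5463, -0.206, 0.03]
tool_rot: [179.9, 0.0, 90.0]
force: [-0.7, 0.3, 6.0]
finger_gap: 0.481
finger_force: 30.7
```

Request:
move_arm([
  {"grip":-0.4,"dp":[0,0,-0.5],"turn":0},
  {"grip":-0.4,"dp":[0,0,-1.5],"turn":0},
  {"grip":-0.4,"dp":[0,0,-3.5],"turn":0},
  {"grip":-0.4,"dp":[0,0,-6.5],"turn":0},
  {"grip":-0.4,"dp":[0,0,-10],"turn":0},
  {"grip":-0.4,"dp":[0,0,-14],"turn":0},
  {"grip":-0.4,"dp":[0,0,-17],"turn":0},
  {"grip":-0.4,"dp":[0,0,-19],"turn":0},
  {"grip":-0.4,"dp":[0,0,-20],"turn":0},
  {"grip":-0.4,"dp":[0,0,-20.5],"turn":0},
])

```text
time_s: 37.95
ee_pos: [0.5456, -0.2056, 0.2343]
tool_rot: [-180.0, -0.0, 90.0]
force: [0.3, -0.1, -1.1]
finger_gap: 0.481
finger_force: 30.4
```

Request:
move_arm([
  {"grip":-0.4,"dp":[1,-0.1,0],"turn":0},
  {"grip":-0.4,"dp":[3,-0.4,0],"turn":0},
  {"grip":-0.4,"dp":[6,-0.8,0],"turn":0},
  {"grip":-0.4,"dp":[10,-1.4,0],"turn":0},
  {"grip":-0.4,"dp":[14,-2,0],"turn":0},
  {"grip":-0.4,"dp":[18,-2.6,0],"turn":0},
  {"grip":-0.4,"dp":[22,-3.2,0],"turn":0},
  {"grip":-0.4,"dp":[26,-3.8,0],"turn":0},
  {"grip":-0.4,"dp":[30,-4.4,0],"turn":0},
  {"grip":-0.4,"dp":[34,-5,0],"turn":0},
])

```text
time_s: 39.2
ee_pos: [0.4942, 0.1366, 0.2336]
tool_rot: [-179.9, -0.0, 90.0]
force: [0.6, 0.8, -0.4]
finger_gap: 0.483
finger_force: 30.4
```

Request:
move_arm([
  {"grip":-0.4,"dp":[4,-0.6,0],"turn":0},
  {"grip":-0.4,"dp":[8,-1.2,0],"turn":0},
  {"grip":-0.4,"dp":[12,-1.8,0],"turn":0},
  {"grip":-0.4,"dp":[15.5,-2.3,0],"turn":0},
  {"grip":-0.4,"dp":[18,-2.6,0],"turn":0},
  {"grip":-0.4,"dp":[19.7,-2.7,0],"turn":0},
  {"grip":-0.4,"dp":[20.4,-2.8,0],"turn":0},
  {"grip":-0.4,"dp":[20.4,-2.8,0],"turn":0},
  {"grip":-0.4,"dp":[20.4,-2.8,0],"turn":0},
  {"grip":-0.4,"dp":[20.4,-2.8,0],"turn":0},
])

```text
time_s: 40.45
ee_pos: [0.468, 0.3376, 0.2342]
tool_rot: [180.0, -0.0, 89.9]
force: [-1.3, -0.2, -0.2]
finger_gap: 0.481
finger_force: 30.4
```

Request:
move_arm([
  {"grip":-0.4,"dp":[0,0,1],"turn":0},
  {"grip":-0.4,"dp":[0,0,3],"turn":0},
  {"grip":-0.4,"dp":[0,0,6],"turn":0},
  {"grip":-0.4,"dp":[0,0,9],"turn":0},
  {"grip":-0.4,"dp":[0,0,12],"turn":0},
  {"grip":-0.4,"dp":[0,0,15],"turn":0},
  {"grip":-0.4,"dp":[0,0,17],"turn":0},
  {"grip":-0.4,"dp":[0,0,18],"turn":0},
  {"grip":-0.4,"dp":[0,0,18],"turn":0},
  {"grip":-0.4,"dp":[0,0,18],"turn":0},
])

```text
time_s: 41.7
ee_pos: [0.4683, 0.3385, 0.0549]
tool_rot: [179.9, -0.0, 90.0]
force: [-0.1, -0.0, -0.5]
finger_gap: 0.481
finger_force: 30.4
```

Request:
move_arm([
  {"grip":-0.4,"dp":[0,0,0.3],"turn":0},
  {"grip":-0.4,"dp":[0,0,0.7],"turn":0},
  {"grip":-0.4,"dp":[0,0,1],"turn":0},
  {"grip":-0.4,"dp":[0,0,1.2],"turn":0},
  {"grip":-0.4,"dp":[0,0,1.35],"turn":0},
  {"grip":-0.4,"dp":[0,0,1.45],"turn":0},
  {"grip":-0.4,"dp":[0,0,1.45],"turn":0},
  {"grip":-0.4,"dp":[0,0,1.45],"turn":0},
  {"grip":-0.4,"dp":[0,0,1.45],"turn":0},
  {"grip":-0.4,"dp":[0,0,1.45],"turn":0},
])

```text
time_s: 42.95
ee_pos: [0.4678, 0.3383, 0.0397]
tool_rot: [180.0, -0.0, 90.0]
force: [0.2, -0.2, 0.5]
finger_gap: 0.483
finger_force: 30.4
```

Request:
move_arm([
  {"grip":-0.4,"dp":[0,0,0.05],"turn":0},
  {"grip":-0.4,"dp":[0,0,0.08],"turn":0},
  {"grip":-0.4,"dp":[0,0,0.08],"turn":0},
  {"grip":0.05,"dp":[0,0,0.08],"turn":0},
  {"grip":0.2,"dp":[0,0,0.08],"turn":0},
  {"grip":0.4,"dp":[0,0,0.08],"turn":0},
  {"grip":0.6,"dp":[0,0,0.08],"turn":0},
  {"grip":0.6,"dp":[0,0,0.08],"turn":0},
  {"grip":0.6,"dp":[0,0,-1],"turn":0},
  {"grip":0.6,"dp":[0,0,-4],"turn":0},
])

```text
time_s: 44.2
ee_pos: [0.4669, 0.3378, 0.0794]
tool_rot: [-179.9, 0.1, 90.0]
force: [0.2, -0.1, -0.5]
finger_gap: 0.798
finger_force: 0.0
```

Request:
move_arm([
  {"grip":0.6,"dp":[0,0,-5],"turn":0},
  {"grip":0.6,"dp":[0,0,-10],"turn":0},
  {"grip":0.6,"dp":[0,0,-15],"turn":0},
  {"grip":0.6,"dp":[0,0,-20],"turn":0},
  {"grip":0.6,"dp":[-4,0,-23],"turn":0},
  {"grip":0.6,"dp":[-9,0,-23],"turn":0},
  {"grip":0.6,"dp":[-14,0,-23],"turn":0},
  {"grip":0.6,"dp":[-17,0,-23],"turn":0},
  {"grip":0.6,"dp":[-17,0,-23],"turn":0},
  {"grip":0.6,"dp":[-17,0,-23],"turn":0},
])

```text
time_s: 45.45
ee_pos: [0.4677, 0.1687, 0.3102]
tool_rot: [180.0, -0.0, 90.0]
force: [0.3, -0.3, 0.1]
finger_gap: 0.804
finger_force: 0.0
```

Run:
```python
from caps import *
c=wrist('w6')
```

```text
ee [0.4677 0.1687 0.3102] [ 1.7995e+02 -4.0000e-02  8.9990e+01] gap 0.804 ff 0.0 t 45.45
```

View pics/w6.png

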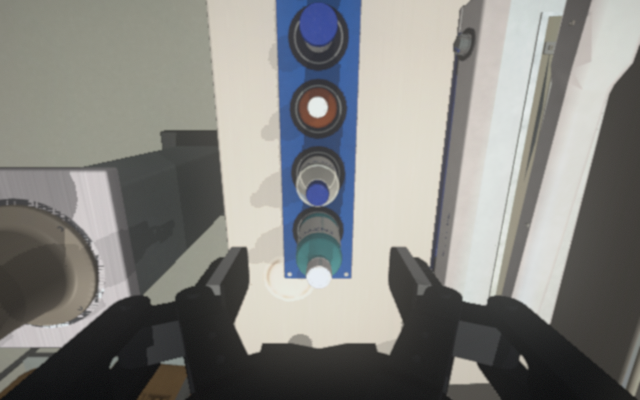

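All four stand upright in order: jar (319,25), brown (318,107), white (317,193) and teal (318,275). I'll measure their centres.

Run:
```python
from caps import *
c=load("w6")
W=((0,0,150),(180,70,255));B=((105,90,90),(135,255,255))
meas(c,(300,338,255,296),*W,.154)
meas(c,(300,335,176,212),*B,.137)
meas(c,(300,336,92,124),*W,.107)
meas(c,(290,350,0,50),*B,.069)
```

```text
[0.4687 0.07   0.0143] ell [0.4688 0.0699] [0.0268 0.0273] depth-mean [0.4688 0.07   0.1542] 462
[0.4671 0.1589 0.0124] ell [0.4671 0.1589] [0.0224 0.0238] depth-mean [0.4671 0.1591 0.1372] 387
[0.4674 0.2476 0.0113] ell [0.4674 0.2479] [0.0209 0.0212] depth-mean [0.4674 0.248  0.1072] 339
[0.4681 0.3371 0.0221] ell [0.4683 0.3372] [0.0419 0.0433] depth-mean [0.4683 0.3373 0.0696] 1327
```

All four are within about 2 mm of their pad centres and at the right heights. Handing in.

```bash
python3 -c "
from workcell import robot; print(robot.job_done())"
```

```text
the job is handed in; nothing more can be done
None
```

The job is handed in: teal, white and brown bottles and the blue-lidded jar stand upright and released on pads 1 to 4, red post to yellow, each within about 2 mm of its pad centre by my last measurement; it took about 46 s and no verdict was returned.

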